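# Offer a lamp arm's hinge leaf up to its bench bracket

## Task

Pull the flat metal hinge leaf straight up out of the pen cup, carry it to the lamp bracket and lower its knuckle between the bracket's two knuckles until the three pin holes lie in one line, with the leaf upright. Finish while still holding it there, steady, in the gripper's grip alone: not resting on or pressed against the bracket, so that a colleague could slide the pin through. Leave the pin, tape roll, screwdriver and multimeter where they lie.

Things in the scene. Friction and masses are not known exactly. Their poses are not given: they have to be found in the camera images.
- leaf: Loose aluminium hinge leaf, 150 mm tall, about 0.16 kg, upright in the cup, knuckle down. Origin: centre of its underside; z up along the leaf, y along the pin hole and the 26 mm width, x across the thickness. Flat bar 10 mm thick (x), 26 mm wide (y), from 24 to 150 mm above the underside; knuckle at the foot (see leaf_eye). Half a turn about z makes no difference.
- leaf_eye (a point): Centre of the leaf's knuckle hole, 13 mm above the leaf's underside. The knuckle is a tube along y, 26 mm outside diameter, 26 mm long, with a 13 mm hole and a flat 13 mm wide below. Axes as the leaf.
- leaf_grip (a point): Middle of the leaf's bar 125 mm above its underside, 25 mm below its top: a good place to pinch across the 10 mm thickness. Axes as the leaf.
- cup: Round upright pen cup of grey plastic, fixed to the bench: 75 mm tall, 54 mm outside and 46 mm inside diameter, inner floor 5 mm above the bench, foot disc of 84 mm diameter and 4 mm height. Origin: centre of its underside. The leaf stands in it with its knuckle on the floor and 80 mm of bar above the rim.
- cup_rim (a point): Centre of the cup's mouth, 75 mm above the bench.
- bracket: Lamp bracket fixed to the bench: white block 75 mm (x, from -29.5 to 45.5) by 110 mm (y) by 20 mm high, with a fixed steel hinge leaf: an upright plate 80 mm wide (y), 6 mm thick, top 62 mm above the bench, its near face 18 mm to +x of the hinge axis, and two tube knuckles on its -x side (see bracket_axis). Origin: underside, straight below the middle of the hinge axis; z up.
- bracket_axis (a point): Middle of the gap, on the hinge axis (along y), 38 mm above the bench: the leaf's hole centre belongs here. Axes as the bracket. Each fixed knuckle: 26 mm outside diameter, 24 mm long, 13 mm hole, top at 51 mm. The gap between them is 32 mm along y, open above: 3 mm to spare each side of the leaf's knuckle. A leaf resting on the block in the gap has its hole 5 mm too low.
- pin: Bystander: loose steel hinge pin, 8 mm in diameter with a flat cross head 26 mm wide, 78 mm long in all, lying on the bench. Origin: underside.
- tape: Bystander: loose roll of tan masking tape lying flat, 90 mm in diameter, 24 mm high. Origin: centre of its underside.
- driver: Bystander: loose screwdriver lying on the bench, under 35 mm high. Origin: underside.
- meter: Bystander: loose orange multimeter lying flat, 75 x 150 x 34 mm. Origin: centre of its underside.
Mind the look-alikes: they are no part of the job. There is more than one size of the leaf; the job needs the middle-sized.

How it is judged:
By the outcome, as a careful person would: the job done as asked, in the order asked, and still so for the second after the job is handed in, while the arm keeps its last pose, push and grip.
It also fails if it takes over 54 s, if anything falls off the work surface, if the arm or the gripper's body presses on something with over 40 N, if the wrist force passes 120 N, or if a joint passes its speed limit or range.

## Robot

A 6-joint arm with a two-finger parallel gripper is mounted at the origin on the work surface. World frame = base frame: x ahead of the robot, y to its left, z up, the work surface at z = 0. Lengths are in m, angles in rad, forces in N, time in s.
With the tool pointing down it reaches from about 0.3 to 0.75 m from the base axis. Payload 8.5 kg.
Tool frame: the origin (TCP) lies midway between the tips of the shut fingers; the grasp point (between the pads) lies 19 mm behind it (robot.grasp_offset is the distance from the TCP to the grasp point, in m); z points along the fingers, y is the direction in which the jaws open and shut (so a half turn about z gives the same grasp; the last joint's range is limited). The gripper opens to 88 mm and grips with 3 to 60 N. Pads are 18 mm wide; open, the fingers measure 123 mm over their backs; the gripper's body (75 mm by 187 mm) begins 45 mm behind the grasp point.
Start: joints at [-1.343, 0.381, 1.297, -0, 1.464, -0.215], TCP at [0.236, -0.497, 0.239] pointing down, gripper open.
Joint ranges: [-3.11, 3.11], [-0.89, 2.33], [0.22, 2.48], [-1.42, 4.56], [0.17, 2.85], [-2.88, 2.88]. Speed limits (rad/s): [2.39, 2.39, 3.14, 3.14, 3.14, 3.14].

## Interface

Orientations are given as a rotation vector (axis times angle).
In Python, from workcell import robot gives the robot as it stands.
- The arm moves only by the tool arm_command, never from a script. Its argument "plan" is a list of rows, each an object of numbers: "dx", "dy", "dz": the shift along the tool's x, y, z in m; "yaw": the turn about the tool's z in rad; "hand": the opening in per cent of the stroke, from 0 (shut) to 100 (fully open). In form: [{"dx": .., "dy": .., "dz": .., "yaw": .., "hand": ..}, ...]. A call has 1 to 8 rows; each row shifts and turns the commanded pose from where the row before left it, along the tool's axes as they then stand; what a row does not reach is not made up. A row lasts 1/10 s, in which the tool goes at most 50 mm and 8.59 degrees, less where a joint would pass 70% of its speed; a pose out of reach is approached as far as the arm can. A call with a gripper value outside its range is refused whole. The fingers move at their own pace and stop on an object; "force" is the grip in N (left out, the last holds). Time passes only in rows, so rows that do not move let the fingers close. It gives the time, the measured TCP pose, the force and the opening at its end, in the units of the state.
- robot.get_state(): the state, without advancing time (a new reading comes with each control period).
- robot.read_camera(name): name is "scene" or "top" or "wrist"; returns the picture (420x560x3 uint8, blue, green, red); there is no depth.
- robot.get_calibration(name): a dict with "camera_matrix" (3x3 intrinsics, pixels), "rvec" (rotation vector, rad) and "tvec" (3), from world to camera coordinates, as OpenCV has them. Camera axes: x right, y down, z forward; pixel columns grow to the right and rows downward; lengths in m; the calibration is good to about 2 mm. A picture is of the moment at which its call begins: read the wrist's pose just before it. get_calibration takes no time and is no camera call; for the wrist camera it gives the pose at the moment of the call.
- robot.hand_in(): hands the job in, once; it reports no verdict.
The state is a dict: "clock": time; "qpos": joint angles; "joint_vel": joint speeds; "effort": joint torques, N m; "ee_pos": TCP position; "tcp_rot": TCP orientation; "ft_force": force on the tool from outside, world axes, zero at the start; "wrist_torque": the same for the moment, N m; "finger_gap": finger opening in m.
Only numpy, scipy, OpenCV 4.12 (cv2) and the standard library are available. Lean on these libraries where they do the work, as an engineer would, in place of code of your own. Each camera call takes 0.05 s, during which the arm holds its last target.

## Working session

There is one attempt and no reset: what is moved stays moved. The work goes in short steps, Python scripts to look and compute and a tool call to move; the robot and the scene stay as the last step left them, time stands still between calls to the robot, and variables do not carry over. Pictures are saved under pics/ and viewed, and the job is handed in when it is done.

Besides the shell and the picture viewer there is one more tool, called after "Request:" as name(argument=value, ...) on one line, values as JSON. arm_command: Moves the arm, as the interface text tells. Its arguments: {"type":"object","properties":{"plan":{"type":"array"},"force":{"type":"number"}},"required":["plan"]}

```bash
mkdir -p pics; ls; cat > h.py <<'E'
import numpy as np, cv2
from workcell import robot
def snap(n,f):
    c=robot.get_calibration(n); im=robot.read_camera(n); cv2.imwrite(f'pics/{f}.png',im); 
    np.savez(f'pics/{f}.npz',K=c['camera_matrix'],r=c['rvec'],t=c['tvec']); return im
def cal(f):
    d=np.load(f'pics/{f}.npz'); return np.array(d['K']),np.array(d['r']).reshape(3),np.array(d['t']).reshape(3)
def ray(f,u,v):
    K,r,t=cal(f); R=cv2.Rodrigues(r)[0]; d=R.T@np.linalg.solve(K,[u,v,1.]); return -R.T@t,d/np.linalg.norm(d)
def onz(f,u,v,z):
    o,d=ray(f,u,v); return o+d*(z-o[2])/d[2]
def tri(*obs):
    A=np.zeros((3,3));b=np.zeros(3); L=[ray(*x) for x in obs]
    for o,d in L:
        P=np.eye(3)-np.outer(d,d);A+=P;b+=P@o
    p=np.linalg.solve(A,b); return p,[np.linalg.norm((np.eye(3)-np.outer(d,d))@(p-o)) for o,d in L]
def proj(f,p):
    K,r,t=cal(f); return cv2.projectPoints(np.array(p,float).reshape(-1,1,3),r,t,K,None)[0].reshape(-1,2)
E
python3 - <<'E'
from h import *
for n in ('scene','top','wrist'):
    snap(n,n+'0'); K,r,t=cal(n+'0'); R=cv2.Rodrigues(r)[0]; print(n,K[0,0],(-R.T@t).round(3),R[2].round(3))
s=robot.get_state(); print(s)
E
```

```text
pics
scene 443.98286839439345 [ 0.95  -0.238  0.83 ] [-0.47   0.258 -0.844]
top 401.9513132562911 [ 0.491 -0.026  0.891] [ 0.079  0.004 -0.997]
wrist 312.831269611947 [ 0.304 -0.463  0.384] [-0.265 -0.125 -0.956]
{'clock': 0.15, 'qpos': array([-1.34329836e+00,  3.81049551e-01,  1.29799249e+00, -2.50551034e-06,
        1.46359307e+00, -2.15288603e-01]), 'joint_vel': array([ 3.30472575e-04, -1.85828181e-03, -2.73309817e-03, -2.84767057e-05,
       -1.60021622e-03, -2.45676436e-04]), 'effort': array([ 2.07230703e-03, -4.38082445e+01, -2.24614763e+01,  7.13431626e-02,
        3.43428121e-02, -9.09122446e-05]), 'ee_pos': array([ 0.23561051, -0.49676333,  0.2383069 ]), 'tcp_rot': array([-3.06389700e+00, -6.89631051e-01,  1.39043747e-05]), 'ft_force': array([ 0.12337416,  0.31101004, -0.80644582]), 'wrist_torque': array([0.02124908, 0.03450225, 0.0447761 ]), 'finger_gap': 0.08796549629039133}
```

View pics/scene0.png

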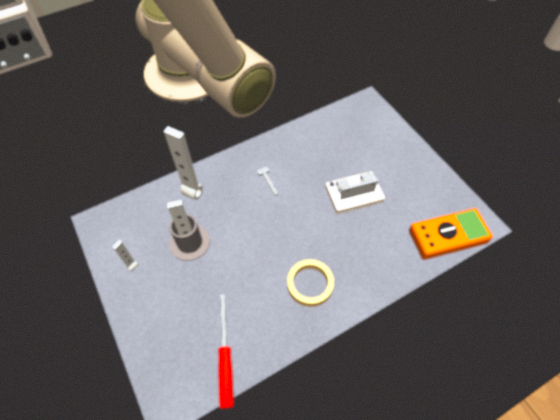

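View pics/top0.png

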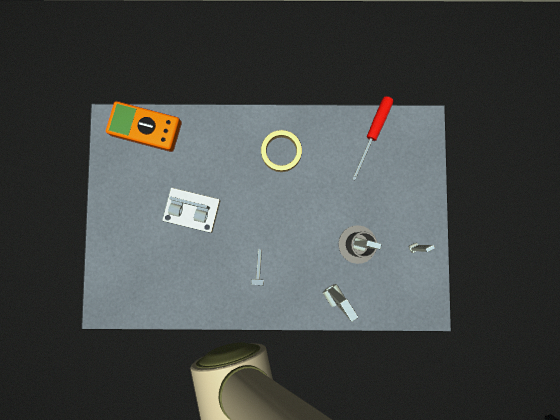

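View pics/wrist0.png

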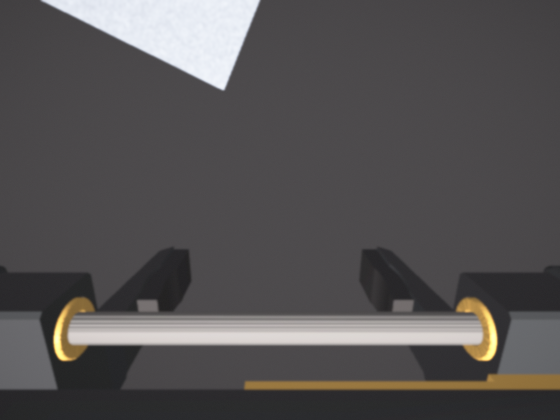

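```bash
python3 - <<'E'
from h import *
a=cv2.imread('pics/scene0.png');b=cv2.imread('pics/top0.png')
def z(im,x,y,w,h,s): return cv2.resize(im[y:y+h,x:x+w],None,fx=s,fy=s,interpolation=cv2.INTER_CUBIC)
cv2.imwrite('pics/c1.png',np.hstack([z(a,105,120,110,140,4),z(a,315,160,80,70,4)if 0 else z(b,320,215,90,140,4)]))
cv2.imwrite('pics/c2.png',np.vstack([z(a,315,160,80,60,5),z(b,150,175,80,60,5)]))
for f,u,v,zz in [('top0',358,245,0),('top0',190,209,0.04),('scene0',177,206,.155),('top0',372,244,.155)]: print(onz(f,u,v,zz).round(4))
E
```

```text
[ 0.4831 -0.2009  0.    ]
[0.558  0.1629 0.04  ]
[ 0.4953 -0.1967  0.155 ]
[ 0.4863 -0.1961  0.155 ]
```

View pics/c1.png

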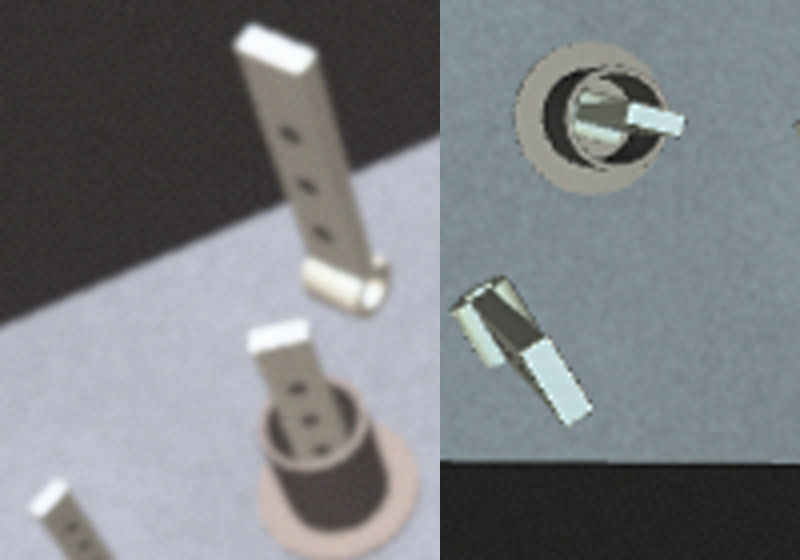

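View pics/c2.png

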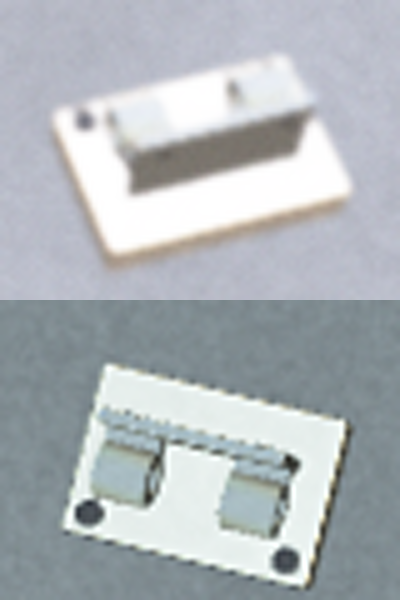

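```bash
python3 - <<'E'
from h import *
out={}
for f,rois in (('scene0',{'mid':(160,195,30,20),'big':(160,120,35,25),'small':(108,235,20,18)}),('top0',{'mid':(364,236,20,15),'big':(335,290,30,40),'small':(405,240,35,16)})):
    im=cv2.imread(f'pics/{f}.png')
    for k,(x,y,w,h) in rois.items():
        g=im[y:y+h,x:x+w].min(2); m=(g>(215 if f[0]=='s' else 190)).astype(np.uint8)
        n,l,st,c=cv2.connectedComponentsWithStats(m); i=1+np.argmax(st[1:,4]); 
        r=cv2.minAreaRect(np.argwhere(l==i)[:,::-1].astype(np.float32)); 
        c=c[i]+[x,y]; b=cv2.boxPoints(r)+[x,y]; print(f,k,g.max(),st[i],c.round(1),'box',b.round(1).tolist()); out[f,k]=c
for k in('mid','big','small'):
    p,e=tri(('scene0',*out['scene0',k]),('top0',*out['top0',k])); print(k,p.round(4),np.round(e,4))
E
```

```text
scene0 mid 250 [ 7  5 15  8 80] [173.8 203.2] box [[165.9, 202.5], [180.7, 198.8], [181.9, 203.8], [167.1, 207.5]]
scene0 big 250 [  5   7  18  11 101] [173.4 132.2] box [[164.3, 131.7], [166.7, 126.1], [182.5, 132.9], [180.1, 138.5]]
scene0 small 247 [ 5  5  8  9 39] [116.5 243.8] box [[112.0, 246.0], [119.0, 239.0], [121.5, 241.5], [114.5, 248.5]]
top0 mid 224 [ 3  5 14  8 60] [373.5 244.3] box [[366.5, 244.9], [367.6, 240.6], [380.3, 243.8], [379.2, 248.1]]
top0 big 223 [  6  10  17  21 157] [348.7 309.8] box [[339.9, 302.9], [346.3, 298.9], [357.4, 316.6], [351.0, 320.6]]
top0 small 228 [21  6  8  6 22] [429.5 248. ] box [[425.7, 248.8], [432.3, 244.8], [433.6, 247.0], [427.0, 251.0]]
mid [ 0.4857 -0.1993  0.1532] [0. 0.]
big [ 0.3764 -0.1438  0.205 ] [0.0001 0.0001]
small [ 0.4786 -0.3214  0.0995] [0.0002 0.0002]
```

```bash
cat >> h.py <<'E'
def T():
    s=robot.get_state(); return s,cv2.Rodrigues(np.array(s['tcp_rot']))[0],np.array(s['ee_pos'])
def show():
    s,R,p=T(); print('t',round(s['clock'],2),'p',p.round(4),'q',np.round(s['qpos'],3),'F',np.round(s['ft_force'],1),'M',np.round(s['wrist_torque'],2),'gap',round(s['finger_gap'],4),'yaw x',round(float(np.degrees(np.arctan2(R[1,0],R[0,0]))),2),'z',R[:,2].round(4))
def togo(tgt):
    s,R,p=T(); print('d tool',(R.T@(np.array(tgt)-p)).round(4))
def ydir(deg): # turn about tool z so that tool y lies along +-direction deg
    s,R,p=T(); a=np.degrees(np.arctan2(R[1,1],R[0,1])); d=(a-deg+90)%180-90; print('yaw needed rad',round(float(np.radians(d)),4),'(alt half turn)')
E
python3 - <<'E'
from h import *
show()
s,R,p=T();print(R.round(3))
# yaw
b=[onz('top0',u,v,.155)[:2] for u,v in [(367.6,240.6),(380.3,243.8),(366.5,244.9),(379.2,248.1)]]
for d in (b[1]-b[0],b[3]-b[2]): print('width dir deg',np.degrees(np.arctan2(d[1],d[0])),np.linalg.norm(d))
ydir(np.degrees(np.arctan2(d[1],d[0]))+90); togo((.4857,-.1993,.30))
b=[onz('top0',150+u/5,175+(v-300)/5,.051)[:2] for u,v in [(125,465),(255,500)]]
d=b[1]-b[0];print('bracket y dir',np.degrees(np.arctan2(d[1],d[0])),sum(b)/2)
b=[onz('scene0',165.9, 202.5,.155)[:2],onz('scene0',180.7, 198.8,.155)[:2]];d=b[1]-b[0];print('width dir scene',np.degrees(np.arctan2(d[1],d[0])),np.linalg.norm(d))
E
```

```text
t 0.15 p [ 0.2356 -0.4968  0.2383] q [-1.343  0.381  1.298 -0.     1.464 -0.215] F [ 0.1  0.3 -0.8] M [0.02 0.03 0.04] gap 0.088 yaw x 25.37 z [-2.e-04  1.e-03 -1.e+00]
[[ 0.904  0.428 -0.   ]
 [ 0.428 -0.904  0.001]
 [ 0.    -0.001 -1.   ]]
width dir deg -103.91242125318118 0.023745244747003798
width dir deg -103.89776072591833 0.02372570085842504
yaw needed rad -0.8854 (alt half turn)
d tool [ 0.3534 -0.1617 -0.0615]
bracket y dir -104.7803506636162 [0.55187378 0.16458341]
width dir scene 77.21202777460934 0.02687544815701104
```

Request:
arm_command(plan=[{"dx":0.044,"dy":-0.02,"dz":-0.0077},{"dx":0.044,"dy":-0.02,"dz":-0.0077},{"dx":0.044,"dy":-0.02,"dz":-0.0077},{"dx":0.044,"dy":-0.02,"dz":-0.0077},{"dx":0.044,"dy":-0.02,"dz":-0.0077},{"dx":0.044,"dy":-0.02,"dz":-0.0077},{"dx":0.044,"dy":-0.02,"dz":-0.0077},{"dx":0.044,"dy":-0.02,"dz":-0.0077}])

```text
schema error: expected keys dx, dy, dz, yaw, hand
```

Request:
arm_command(plan=[{"yaw":-0.148},{"yaw":-0.148},{"yaw":-0.148},{"yaw":-0.148},{"yaw":-0.148},{"yaw":-0.145},{},{}])

```text
schema error: expected keys dx, dy, dz, yaw, hand
```

```bash
python3 - <<'E'
from h import *
show(); snap('wrist','w1'); togo((.4857,-.1993,.30))
E
```

```text
t 0.15 p [ 0.2356 -0.4968  0.2383] q [-1.343  0.381  1.298 -0.     1.464 -0.215] F [ 0.1  0.3 -0.8] M [0.02 0.03 0.04] gap 0.088 yaw x 25.37 z [-2.e-04  1.e-03 -1.e+00]
d tool [ 0.3534 -0.1617 -0.0614]
```

View pics/w1.png

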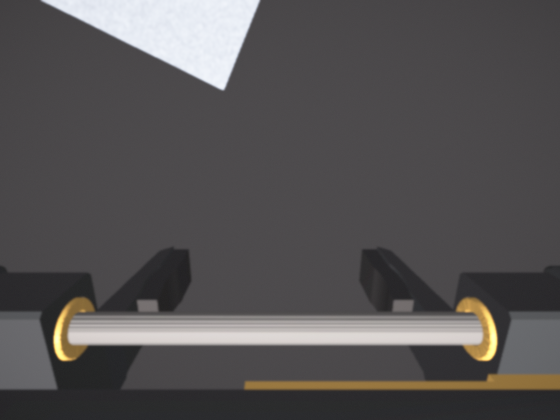

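Request:
arm_command(plan=[{"dx":0.044,"dy":-0.02,"dz":-0.0077,"yaw":0,"hand":100},{"dx":0.044,"dy":-0.02,"dz":-0.0077,"yaw":0,"hand":100},{"dx":0.044,"dy":-0.02,"dz":-0.0077,"yaw":0,"hand":100},{"dx":0.044,"dy":-0.02,"dz":-0.0077,"yaw":0,"hand":100},{"dx":0.044,"dy":-0.02,"dz":-0.0077,"yaw":0,"hand":100},{"dx":0.044,"dy":-0.02,"dz":-0.0077,"yaw":0,"hand":100},{"dx":0.044,"dy":-0.02,"dz":-0.0077,"yaw":0,"hand":100},{"dx":0.044,"dy":-0.02,"dz":-0.0077,"yaw":0,"hand":100}])

```text
clock: 1.0
ee_pos: [0.4861, -0.1997, 0.3007]
tcp_rot: [-3.065, -0.69, 0.0]
ft_force: [-1.2, -0.5, 0.1]
finger_gap: 0.0879
```

Request:
arm_command(plan=[{"dx":0,"dy":0,"dz":0,"yaw":-0.148,"hand":100},{"dx":0,"dy":0,"dz":0,"yaw":-0.148,"hand":100},{"dx":0,"dy":0,"dz":0,"yaw":-0.148,"hand":100},{"dx":0,"dy":0,"dz":0,"yaw":-0.148,"hand":100},{"dx":0,"dy":0,"dz":0,"yaw":-0.148,"hand":100},{"dx":0,"dy":0,"dz":0,"yaw":-0.145,"hand":100},{"dx":0,"dy":0,"dz":0,"yaw":0,"hand":100},{"dx":0,"dy":0,"dz":0,"yaw":0,"hand":100}])

```text
clock: 1.8
ee_pos: [0.4851, -0.2015, 0.3003]
tcp_rot: [-2.478, -1.931, 0.0]
ft_force: [0.7, 0.1, -0.2]
finger_gap: 0.0882
```

```bash
python3 - <<'E'
from h import *
show(); snap('wrist','w2'); togo((.4857,-.1993,.30))
E
```

```text
t 1.8 p [ 0.4851 -0.2015  0.3003] q [-0.619  0.3    1.243  0.     1.6   -0.372] F [ 0.7  0.1 -0.2] M [-0.06 -0.02  0.02] gap 0.0882 yaw x 75.85 z [-2.e-04  1.e-04 -1.e+00]
d tool [0.0023 0.     0.0003]
```

View pics/w2.png

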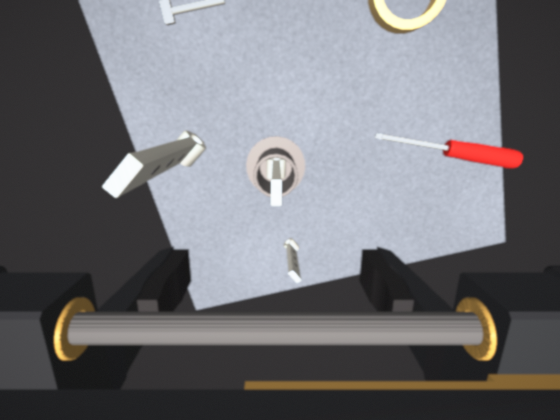

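```bash
cat >> h.py <<'E'
def blob(f,x,y,w,h,th):
    g=cv2.imread(f'pics/{f}.png')[y:y+h,x:x+w].min(2); m=(g>th).astype(np.uint8)
    n,l,st,c=cv2.connectedComponentsWithStats(m); i=1+np.argmax(st[1:,4]); pts=np.argwhere(l==i)[:,::-1].astype(np.float32)
    r=cv2.minAreaRect(pts); return c[i]+[x,y],cv2.boxPoints(r)+[x,y],g.max(),st[i]
E
python3 - <<'E'
from h import *
for th in (200,215,230):
    c,b,g,s=blob('w2',266,175,22,35,th); print(th,g,s,c.round(1),b.round(1).tolist())
g=cv2.imread('pics/w2.png')[175:212,262:292].min(2);print(g[::2])
im=cv2.imread('pics/w2.png');cv2.imwrite('pics/c3.png',cv2.resize(im[120:230,90:320],None,fx=3.4,fy=3.4,interpolation=cv2.INTER_CUBIC))
print(proj('w2',[(.4857,-.1993,.155),(.4857,-.1993,.075),T()[2]]))
E
```

```text
200 251 [  0   0  17  32 343] [275.3 191.5] [[265.9, 175.0], [280.6, 174.0], [282.7, 205.8], [268.0, 206.8]]
215 251 [  1   0  15  31 298] [275.3 191.5] [[267.0, 175.0], [281.0, 175.0], [281.0, 205.0], [267.0, 205.0]]
230 251 [  5   5  10  26 247] [275.7 192.6] [[271.0, 180.0], [280.0, 180.0], [280.0, 205.0], [271.0, 205.0]]
[[134 171 193 201 209 225 241 246 243 227 188 157 148 147 147 146 146 149
  170 207 223 210 185 179 187 187 168 133 100  81]
 [ 81 117 156 183 201 221 236 244 241 222 179 154 148 149 148 147 147 148
  165 196 212 203 188 180 167 141 110  90  81  79]
 [ 63  69  85 113 144 172 195 211 219 221 218 215 213 213 213 213 212 210
  208 197 186 177 162 140 112  92  84  82  81  78]
 [ 62  63  65  68  75  90 111 135 185 234 248 250 250 250 250 250 250 250
  245 218 155 110  94  86  83  82  82  80  81  80]
 [ 64  65  66  67  68  70  73  91 152 226 247 250 250 250 251 251 251 251
  245 213 139  93  83  82  81  83  81  82  82  88]
 [ 65  65  67  69  69  71  73  89 151 224 246 249 249 250 250 250 250 250
  244 213 139  92  82  81  82  82  82  83  90 118]
 [ 84  72  68  68  70  
[... 990 characters left out ...]
 186 188 187 186 189 212 238 249 250 250 250 250 250 250 250
  245 225 192 184 187 187 185 184 184 184 184 187]
 [186 187 188 189 189 188 188 190 200 220 231 234 235 235 235 235 235 234
  226 208 190 185 186 186 187 187 188 189 191 190]
 [189 189 187 186 188 189 188 187 186 185 187 187 188 189 190 191 193 192
  190 188 188 188 188 188 188 188 187 187 189 191]
 [189 189 188 186 185 187 188 189 187 185 184 185 185 185 185 185 186 185
  185 187 188 187 185 183 185 187 190 190 191 191]
 [186 186 185 185 186 188 189 190 189 188 187 187 188 188 186 185 184 183
  182 182 184 187 187 186 187 190 190 189 189 188]]
[[274.85559088 192.36956134]
 [274.81018327 175.89881238]
 [274.98955048 266.18389514]]
```

View pics/c3.png

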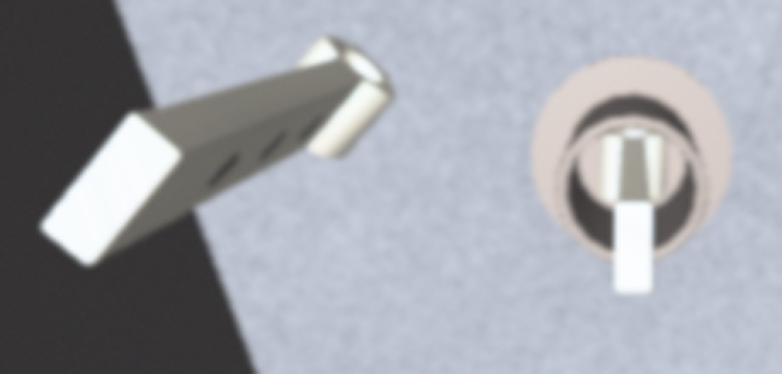

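```bash
python3 - <<'E'
from h import *
togo((.553,.164,.30))
E
```

```text
d tool [ 3.711e-01 -2.340e-02  3.000e-04]
```

Request:
arm_command(plan=[{"dx":0.045,"dy":-0.003,"dz":0,"yaw":0,"hand":100},{"dx":0.045,"dy":-0.003,"dz":0,"yaw":0,"hand":100},{"dx":0.045,"dy":-0.003,"dz":0,"yaw":0,"hand":100},{"dx":0.045,"dy":-0.003,"dz":0,"yaw":0,"hand":100},{"dx":0.045,"dy":-0.003,"dz":0,"yaw":0,"hand":100},{"dx":0.025,"dy":-0.003,"dz":0,"yaw":0,"hand":100},{"dx":0,"dy":0,"dz":0,"yaw":0,"hand":100},{"dx":0,"dy":0,"dz":0,"yaw":0,"hand":100}])

```text
clock: 2.65
ee_pos: [0.5278, 0.0453, 0.3003]
tcp_rot: [2.475, 1.935, -0.001]
ft_force: [-0.0, -1.4, 0.5]
finger_gap: 0.0879
```

```bash
python3 - <<'E'
from h import *
show(); snap('wrist','w3')
E
```

```text
t 2.65 p [0.5278 0.0453 0.3003] q [-0.138  0.308  1.231 -0.     1.603  0.106] F [-0.  -1.4  0.5] M [-0.03 -0.07  0.02] gap 0.0879 yaw x 76.03 z [-2.e-04 -3.e-04 -1.e+00]
```

Request:
arm_command(plan=[{"dx":0.045,"dy":-0.002,"dz":0.015,"yaw":0,"hand":100},{"dx":0.045,"dy":-0.003,"dz":0.015,"yaw":0,"hand":100},{"dx":0.01,"dy":0,"dz":0.02,"yaw":0,"hand":100},{"dx":0,"dy":0,"dz":0,"yaw":0,"hand":100},{"dx":0,"dy":0,"dz":0,"yaw":0,"hand":100},{"dx":0,"dy":0,"dz":0,"yaw":0,"hand":100}])

```text
clock: 3.3
ee_pos: [0.5475, 0.1422, 0.2516]
tcp_rot: [2.476, 1.932, 0.002]
ft_force: [0.6, -0.3, -0.1]
finger_gap: 0.0882
```

```bash
python3 - <<'E'
from h import *
show(); snap('wrist','w4');snap('scene','s4');snap('top','t4')
a=cv2.imread('pics/w3.png');b=cv2.imread('pics/w4.png')
print(proj('w3',[(.553,.164,.038)]),proj('w4',[(.553,.164,.038)]))
cv2.imwrite('pics/c4.png',np.hstack([a,b])[::1,::1][:420,:1120] if 0 else cv2.resize(np.hstack([a[:300],b[:300]]),(800,int(800*300/1120))))
E
```

```text
t 3.3 p [0.5475 0.1422 0.2516] q [ 0.045  0.399  1.23  -0.     1.51   0.29 ] F [ 0.6 -0.3 -0.1] M [-0.06 -0.03  0.01] gap 0.0882 yaw x 75.94 z [ 1.8e-03 -1.0e-04 -1.0e+00]
[[271.2670241   72.54633095]] [[274.4335785  160.63178819]]
```

View pics/c4.png

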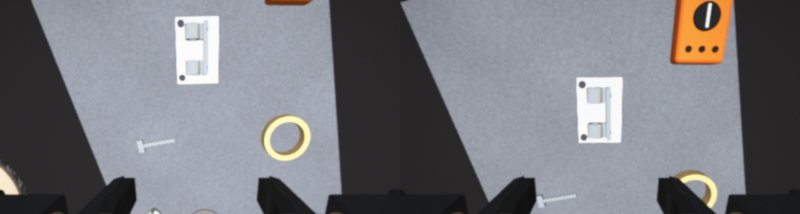

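```bash
python3 - <<'E'
from h import *
togo((.553,.164,.16))
E
```

```text
d tool [0.022  0.0002 0.0913]
```

Request:
arm_command(plan=[{"dx":0.005,"dy":0,"dz":0.03,"yaw":0,"hand":100},{"dx":0.01,"dy":0,"dz":0.03,"yaw":0,"hand":100},{"dx":0.007,"dy":0,"dz":0.03,"yaw":0,"hand":100},{"dx":0,"dy":0,"dz":0,"yaw":0,"hand":100},{"dx":0,"dy":0,"dz":0,"yaw":0,"hand":100},{"dx":0,"dy":0,"dz":0,"yaw":0,"hand":100}])

```text
clock: 4.05
ee_pos: [0.5531, 0.1647, 0.1623]
tcp_rot: [2.473, 1.934, 0.004]
ft_force: [0.7, -0.2, 0.2]
finger_gap: 0.0884
```

```bash
python3 - <<'E'
from h import *
show(); snap('wrist','w5')
b=cv2.imread('pics/w5.png');b4=cv2.imread('pics/w4.png')
print(proj('w5',[(.553,.164,.038)]))
cv2.imwrite('pics/c5.png',cv2.resize(b[90:270,190:390],None,fx=3,fy=3,interpolation=cv2.INTER_CUBIC))
cv2.imwrite('pics/c6.png',cv2.resize(b4[100:210,235:325],None,fx=5,fy=5,interpolation=cv2.INTER_CUBIC))
E
```

```text
t 4.05 p [0.5531 0.1647 0.1623] q [ 0.084  0.49   1.347 -0.     1.302  0.328] F [ 0.7 -0.2  0.2] M [-0.03 -0.05 -0.02] gap 0.0884 yaw x 76.05 z [ 3.2e-03  2.0e-04 -1.0e+00]
[[274.39760991 201.4780795 ]]
```

View pics/c5.png

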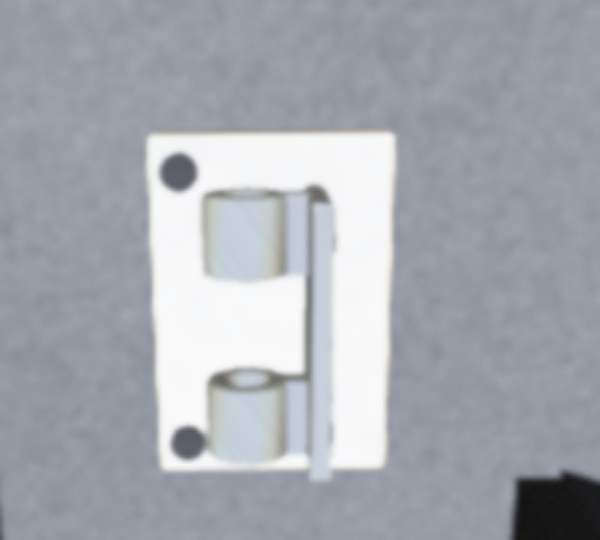

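View pics/c6.png

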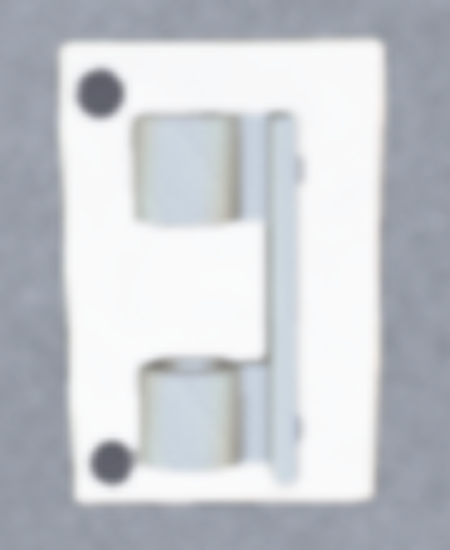

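```bash
python3 - <<'E'
from h import *
for f,(x,y,w,h) in (('w4',(235,100,90,110)),('w5',(190,90,200,170))):
    im=cv2.imread(f'pics/{f}.png')[y:y+h,x:x+w]
    cv2.imwrite(f'pics/z{f}.png',cv2.resize(im[80 if f=='w5' else 45:, 50 if f=='w5' else 15:][:60,:60],None,fx=10,fy=10,interpolation=cv2.INTER_CUBIC))
    m=(im.min(2)>228).astype(np.uint8); m=cv2.morphologyEx(m,cv2.MORPH_OPEN,np.ones((3,3)))
    c=max(cv2.findContours(m,cv2.RETR_EXTERNAL,cv2.CHAIN_APPROX_NONE)[0],key=cv2.contourArea)
    hl=cv2.convexHull(c).reshape(-1,1,2); 
    q=cv2.approxPolyDP(hl,4,True).reshape(-1,2)+[x,y]
    print(f,q.tolist())
    P=np.array([onz(f,*p,.02) for p in q]); print(P.round(4).tolist()); print([round(float(np.linalg.norm(P[i]-P[i-1])),4) for i in range(len(P))],[round(float(np.degrees(np.arctan2(*(P[i]-P[i-1])[1::-1]))),2) for i in range(len(P))])
E
```

```text
w4 [[310, 109], [308, 198], [259, 199], [250, 190], [248, 110]]
[[0.6066, 0.2091, 0.02], [0.5817, 0.1057, 0.02], [0.5219, 0.1194, 0.02], [0.5141, 0.1334, 0.02], [0.537, 0.2254, 0.02]]
[0.0715, 0.1063, 0.0614, 0.016, 0.0949] [-13.18, -103.52, 167.11, 119.41, 75.99]
w5 [[319, 135], [316, 244], [244, 235], [240, 136]]
[[0.6059, 0.2097, 0.02], [0.5815, 0.1059, 0.02], [0.5142, 0.1328, 0.02], [0.5365, 0.2261, 0.02]]
[0.0712, 0.1066, 0.0725, 0.0959] [-13.26, -103.2, 158.26, 76.54]
```

View pics/zw5.png

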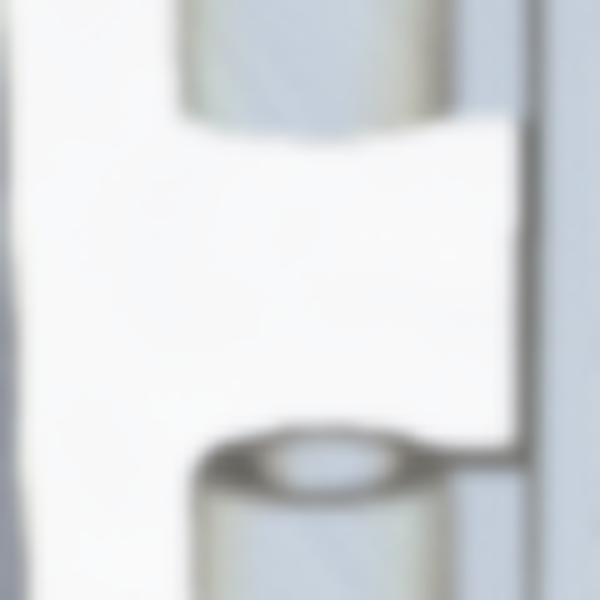

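View pics/zw4.png

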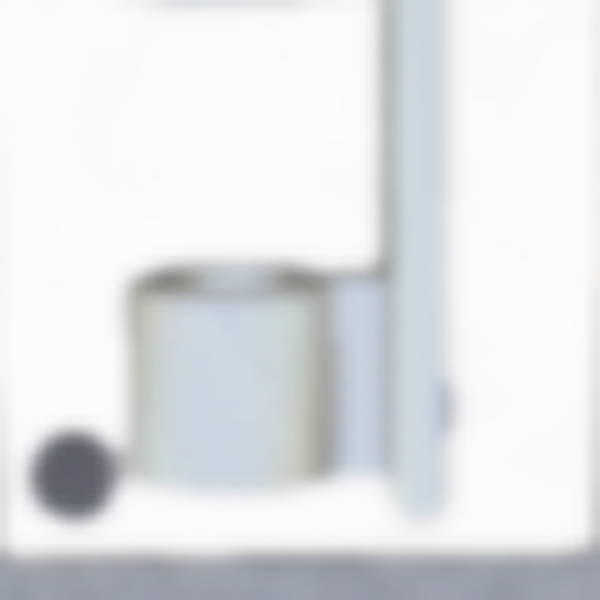

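```bash
python3 - <<'E'
from h import *
def c5(x,y): return ((x+.5)/3-.5+190,(y+.5)/3-.5+90)
def c6(x,y): return ((x+.5)/5-.5+235,(y+.5)/5-.5+100)
for f,g,q in (('w5',c5,[(148,134),(394,133),(385,468),(161,470)]),('w4',c6,[(60,42),(384,40),(373,499),(75,502)])):
    P=np.array([onz(f,*g(*p),.02) for p in q]); 
    print(f,[round(float(np.linalg.norm(P[i]-P[i-1])),4) for i in range(4)],[round(float(np.degrees(np.arctan2(*(P[i]-P[i-1])[1::-1]))),2) for i in range(4)])
    # y axis: from bottom(-) to top(+), x from left to right
    ey=(P[0]-P[3]+P[1]-P[2])[:2];ey/=np.linalg.norm(ey);ex=np.array([ey[1],-ey[0]]); c=P.mean(0)[:2]
    print(' yaw of y',np.degrees(np.arctan2(ey[1],ey[0])),'axis mid',(c-ex*.008).round(4))
h5=(272.4,215.85);h4=(273.55,172.55)
print('near hole',tri(('w5',*h5),('w4',*h4)), onz('w5',*h5,.038),onz('w4',*h4,.038))
# knuckle crown silhouettes, c5 gap edges, block holes; plate top ends at z=.062
for f,g,a,b in(('w5',c5,(321,203),(320,480)),('w4',c6,(281,112),(285,484))):
    A,B=onz(f,*g(*a),.062),onz(f,*g(*b),.062);print('plate',f,A.round(4),B.round(4),np.linalg.norm(A-B),np.degrees(np.arctan2(*(A-B)[1::-1])))
for f,g,a,b in(('w5',c5,(178,172),(188,442)),('w4',c6,(101,93),(111,462))):
    A,B=onz(f,*g(*a),.02),onz(f,*g(*b),.02);print('dots',A.round(4),B.round(4),np.degrees(np.arctan2(*(A-B)[1::-1])))
print('dot tri',tri(('w5',*c5(178,172)),('w4',*c6(101,93))),tri(('w5',*c5(188,442)),('w4',*c6(111,462))))
# gap edge corners at web/plate: near edge lower web top z~?, knuckle end crowns at z .051
for f,g,a,b in(('w5',c5,(249,281),(247,368)),('w4',c6,(187,226),(187,355))):
    A,B=onz(f,*g(*a),.051),onz(f,*g(*b),.051);print('gap crown',f,A.round(4),B.round(4),np.linalg.norm(A-B),((A+B)/2).round(4))
E
```

```text
w5 [0.1096, 0.0738, 0.1093, 0.0749] [76.39, -13.74, -103.06, 166.49]
 yaw of y 76.66458677119768 axis mid [0.5515 0.1675]
w4 [0.11, 0.0746, 0.1097, 0.0747] [76.38, -13.72, -103.54, 166.49]
 yaw of y 76.4199232159092 axis mid [0.5516 0.1676]
near hole (array([0.54818313, 0.15062371, 0.03650421]), [np.float64(0.0003867033414976988), np.float64(0.0003867033414974742)]) [0.54793709 0.15121022 0.038     ] [0.54862779 0.15079845 0.038     ]
plate w5 [0.5803 0.2015 0.062 ] [0.5625 0.1243 0.062 ] 0.07922623019510584 77.00547721417118
plate w4 [0.58   0.2022 0.062 ] [0.5627 0.1243 0.062 ] 0.07982047680616954 77.433419866749
dots [0.5418 0.2147 0.02  ] [0.5217 0.1287 0.02  ] 76.80236795252023
dots [0.5422 0.2147 0.02  ] [0.5216 0.1288 0.02  ] 76.47262263916338
dot tri (array([0.54224564, 0.21480958, 0.02257989]), [np.float64(0.00017463888283741257), np.float64(0.00017463888283743135)]) (array([0.52171392, 0.12895642, 0.02063563]), [np.float64(6.42045842242764e-05), np.float64(6.420458422441185e-05)])
gap crown w5 [0.5563 0.1834 0.051 ] [0.5495 0.1586 0.051 ] 0.025655048987144033 [0.5529 0.171  0.051 ]
gap crown w4 [0.5551 0.1833 0.051 ] [0.5481 0.1557 0.051 ] 0.02846053273085392 [0.5516 0.1695 0.051 ]
```

```bash
python3 - <<'E'
from h import *
c,b,g,s=blob('w2',262,180,30,30,212); 
L=onz('w2',275.6,192.4,.155);print('leaf from w2',L.round(4))
print(tri(('w2',275.6,192.4),('top0',373.5,244.3),('scene0',173.8,203.2)))
y=np.radians(-13.9); ty=np.array([np.cos(y),np.sin(y)]); tx=np.array([-ty[1],ty[0]])
for q in [(135,113),(181,155),(88,266),(40,227)]:
    P=onz('w2',(q[0]+.5)/3.4-.5+90,(q[1]+.5)/3.4-.5+120,.205)[:2]; d=P-np.array([.4857,-.1993]); print(P.round(4),'along jaw',round(d@ty,4),'along x',round(d@tx,4))
show(); togo((.4857,-.1995,.20)); togo((.4857,-.1995,.25))
E
```

```text
leaf from w2 [ 0.4864 -0.1995  0.155 ]
(array([ 0.48606514, -0.19942236,  0.15373607]), [np.float64(0.00045913608002082885), np.float64(0.00042444134211975924), np.float64(5.1215542572157935e-05)])
[ 0.3883 -0.1294] along jaw -0.1113 along x 0.0445
[ 0.3949 -0.1408] along jaw -0.1022 along x 0.0349
[ 0.3642 -0.1601] along jaw -0.1274 along x 0.0088
[ 0.357  -0.1486] along jaw -0.1371 along x 0.0183
t 4.1 p [0.5531 0.1647 0.1623] q [ 0.084  0.49   1.347 -0.     1.301  0.328] F [-0.5 -0.1 -0.1] M [-0.03 -0.08 -0.02] gap 0.0881 yaw x 76.05 z [ 3.2e-03  2.0e-04 -1.0e+00]
d tool [-0.3697  0.0225 -0.038 ]
d tool [-0.3696  0.0227 -0.088 ]
```

Request:
arm_command(plan=[{"dx":-0.046,"dy":0.0028,"dz":-0.011,"yaw":0,"hand":100},{"dx":-0.046,"dy":0.0028,"dz":-0.011,"yaw":0,"hand":100},{"dx":-0.046,"dy":0.0028,"dz":-0.011,"yaw":0,"hand":100},{"dx":-0.046,"dy":0.0028,"dz":-0.011,"yaw":0,"hand":100},{"dx":-0.046,"dy":0.0028,"dz":-0.011,"yaw":0,"hand":100},{"dx":-0.046,"dy":0.0028,"dz":-0.011,"yaw":0,"hand":100},{"dx":-0.046,"dy":0.0028,"dz":-0.011,"yaw":0,"hand":100},{"dx":-0.046,"dy":0.0028,"dz":-0.011,"yaw":0,"hand":100}])

```text
clock: 4.9
ee_pos: [0.4848, -0.1996, 0.2504]
tcp_rot: [2.473, 1.934, 0.001]
ft_force: [0.6, -0.6, -0.1]
finger_gap: 0.088
```

Request:
arm_command(plan=[{"dx":0,"dy":0,"dz":0,"yaw":0,"hand":100},{"dx":0,"dy":0,"dz":0,"yaw":0,"hand":100},{"dx":0,"dy":0,"dz":0,"yaw":0,"hand":100},{"dx":0,"dy":0,"dz":0,"yaw":0,"hand":100}])

```text
clock: 5.3
ee_pos: [0.4857, -0.1963, 0.2485]
tcp_rot: [-2.472, -1.938, -0.0]
ft_force: [0.1, -0.2, -1.0]
finger_gap: 0.0883
```

```bash
python3 - <<'E'
from h import *
show(); togo((.486,-.1994,.20)); snap('wrist','w6');print(proj('w6',[(.486,-.1994,.155)]))
im=cv2.imread('pics/w6.png');cv2.imwrite('pics/c7.png',cv2.resize(im[130:280,200:350],None,fx=4,fy=4,interpolation=cv2.INTER_CUBIC))
E
```

```text
t 5.3 p [ 0.4857 -0.1963  0.2485] q [-0.61   0.328  1.351  0.     1.463 -0.369] F [ 0.1 -0.2 -1. ] M [ 0.01 -0.07  0.  ] gap 0.0883 yaw x 76.18 z [-0.e+00  2.e-04 -1.e+00]
d tool [-0.003   0.0011  0.0485]
[[276.14731807 214.65175635]]
```

View pics/c7.png

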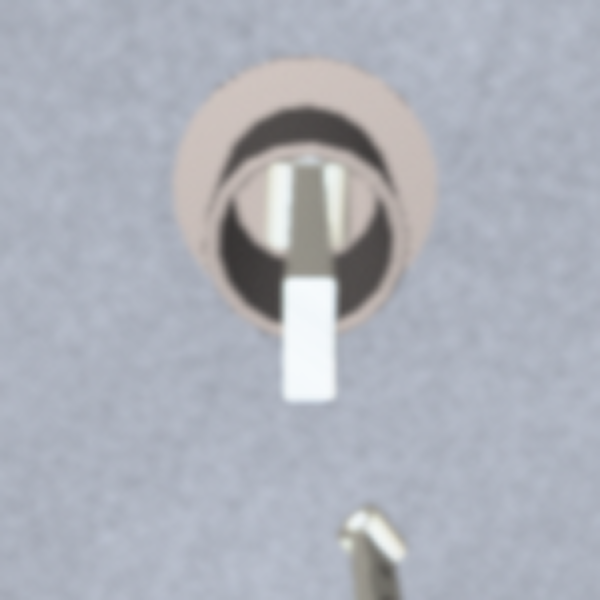

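Request:
arm_command(plan=[{"dx":-0.003,"dy":0.0015,"dz":0.02,"yaw":0,"hand":100},{"dx":0,"dy":0,"dz":0.02,"yaw":0,"hand":100},{"dx":0,"dy":0,"dz":0.0,"yaw":0,"hand":100},{"dx":0,"dy":0,"dz":0.0,"yaw":0,"hand":100}])

```text
clock: 5.75
ee_pos: [0.4865, -0.2003, 0.2088]
tcp_rot: [-2.473, -1.937, -0.0]
ft_force: [0.2, 0.4, -0.1]
finger_gap: 0.0878
```

```bash
python3 - <<'E'
from h import *
show(); togo((.4863,-.1995,.111)); snap('wrist','w7');print(proj('w7',[(.486,-.1994,.155)]))
E
```

```text
t 5.75 p [ 0.4865 -0.2003  0.2088] q [-0.616  0.363  1.415  0.     1.363 -0.374] F [ 0.2  0.4 -0.1] M [ 0.   -0.01 -0.  ] gap 0.0878 yaw x 76.13 z [-1.e-04  2.e-04 -1.e+00]
d tool [ 0.0007 -0.0004  0.0978]
[[273.82442336 227.82480449]]
```

View pics/w7.png

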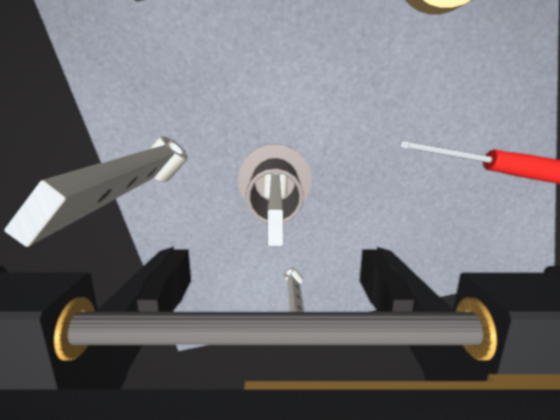

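Request:
arm_command(plan=[{"dx":0,"dy":0,"dz":0.02,"yaw":0,"hand":100},{"dx":0,"dy":0,"dz":0.02,"yaw":0,"hand":100},{"dx":0,"dy":0,"dz":0.02,"yaw":0,"hand":100},{"dx":0,"dy":0,"dz":0.02,"yaw":0,"hand":100},{"dx":0,"dy":0,"dz":0.018,"yaw":0,"hand":100},{"dx":0,"dy":0,"dz":0,"yaw":0,"hand":100},{"dx":0,"dy":0,"dz":0,"yaw":0,"hand":100}])

```text
clock: 6.5
ee_pos: [0.4868, -0.201, 0.1115]
tcp_rot: [2.473, 1.935, 0.001]
ft_force: [0.8, -0.7, 0.3]
finger_gap: 0.0881
```

```bash
python3 - <<'E'
from h import *
show(); snap('scene','s8'); snap('wrist','w8')
a=cv2.imread('pics/s8.png'); cv2.imwrite('pics/c8.png',np.hstack([cv2.resize(a[100:280,90:290],None,fx=2.33,fy=2.33),cv2.imread('pics/w8.png')])[:, :1026] if 0 else cv2.resize(a[90:270,90:330],None,fx=3,fy=3))
E
```

```text
t 6.5 p [ 0.4868 -0.201   0.1115] q [-0.617  0.471  1.557  0.     1.112 -0.374] F [ 0.8 -0.7  0.3] M [-0.03 -0.07  0.04] gap 0.0881 yaw x 76.09 z [ 1.2e-03 -8.0e-04 -1.0e+00]
```

View pics/c8.png

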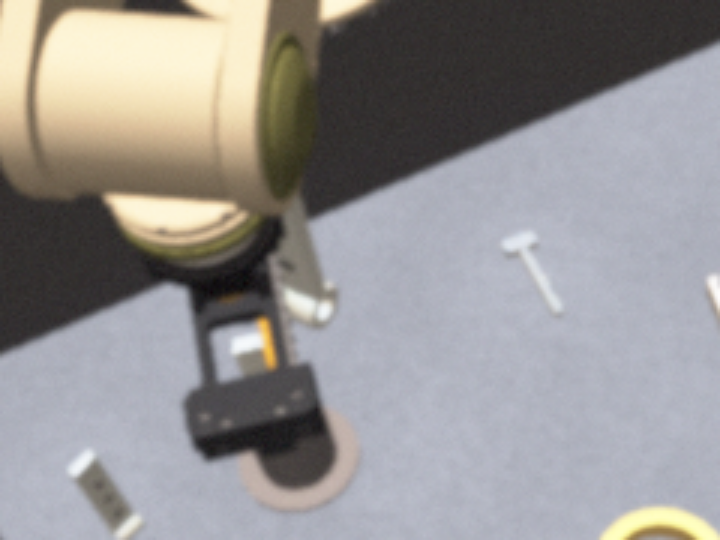

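View pics/w8.png

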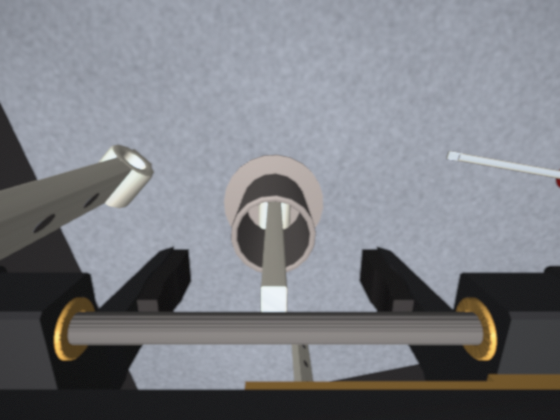

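Request:
arm_command(plan=[{"dx":0,"dy":0,"dz":0,"yaw":0,"hand":0},{"dx":0,"dy":0,"dz":0,"yaw":0,"hand":0},{"dx":0,"dy":0,"dz":0,"yaw":0,"hand":0},{"dx":0,"dy":0,"dz":0,"yaw":0,"hand":0},{"dx":0,"dy":0,"dz":0,"yaw":0,"hand":0},{"dx":0,"dy":0,"dz":0,"yaw":0,"hand":0},{"dx":0,"dy":0,"dz":0,"yaw":0,"hand":0},{"dx":0,"dy":0,"dz":0,"yaw":0,"hand":0}], force=35)

```text
clock: 7.4
ee_pos: [0.4863, -0.2008, 0.1103]
tcp_rot: [-2.474, -1.936, -0.0]
ft_force: [-0.2, -0.1, 1.1]
finger_gap: 0.0263
```

```bash
python3 - <<'E'
from h import *
show(); snap('wrist','w9')
E
```

```text
t 7.4 p [ 0.4863 -0.2008  0.1103] q [-0.617  0.472  1.559  0.     1.111 -0.374] F [-0.2 -0.1  1.1] M [ 0.02 -0.09 -0.01] gap 0.0263 yaw x 76.08 z [ 0.  0. -1.]
```

View pics/w9.png

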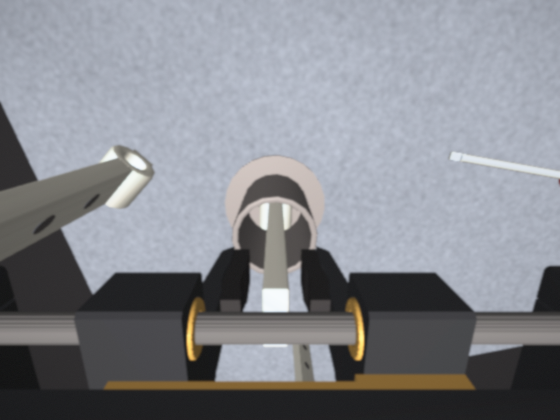

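Still closing (26 mm); wait a few more rows.

Request:
arm_command(plan=[{"dx":0,"dy":0,"dz":0,"yaw":0,"hand":0},{"dx":0,"dy":0,"dz":0,"yaw":0,"hand":0},{"dx":0,"dy":0,"dz":0,"yaw":0,"hand":0},{"dx":0,"dy":0,"dz":0,"yaw":0,"hand":0},{"dx":0,"dy":0,"dz":0,"yaw":0,"hand":0}], force=35)

```text
clock: 7.95
ee_pos: [0.4863, -0.2008, 0.1103]
tcp_rot: [2.474, 1.936, 0.0]
ft_force: [1.2, 0.7, -1.3]
finger_gap: 0.0098
```

```bash
python3 - <<'E'
from h import *
show(); snap('wrist','w10')
E
```

```text
t 7.95 p [ 0.4863 -0.2008  0.1103] q [-0.617  0.472  1.559  0.     1.111 -0.374] F [ 1.2  0.7 -1.3] M [-0.07 -0.17 -0.02] gap 0.0098 yaw x 76.08 z [ 0.  0. -1.]
```

View pics/w10.png

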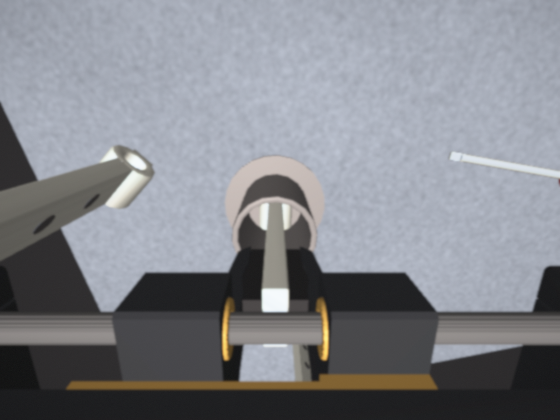

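Request:
arm_command(plan=[{"dx":0,"dy":0,"dz":-0.008,"yaw":0,"hand":0},{"dx":0,"dy":0,"dz":-0.012,"yaw":0,"hand":0},{"dx":0,"dy":0,"dz":-0.016,"yaw":0,"hand":0},{"dx":0,"dy":0,"dz":-0.02,"yaw":0,"hand":0},{"dx":0,"dy":0,"dz":-0.02,"yaw":0,"hand":0},{"dx":0,"dy":0,"dz":-0.02,"yaw":0,"hand":0},{"dx":0,"dy":0,"dz":-0.016,"yaw":0,"hand":0},{"dx":0,"dy":0,"dz":-0.008,"yaw":0,"hand":0}], force=35)

```text
clock: 8.8
ee_pos: [0.4864, -0.2009, 0.2321]
tcp_rot: [2.473, 1.935, 0.001]
ft_force: [-0.1, -1.1, -1.1]
finger_gap: 0.0099
```

```bash
python3 - <<'E'
from h import *
show(); snap('wrist','w11'); togo((.5513,.1675,.225)); ydir(-13.4)
E
```

```text
t 8.8 p [ 0.4864 -0.2009  0.2321] q [-0.617  0.343  1.376 -0.     1.42  -0.374] F [-0.1 -1.1 -1.1] M [-0.07 -0.05 -0.04] gap 0.0099 yaw x 76.08 z [ 0.0017 -0.0012 -1.    ]
d tool [ 0.3733 -0.0259  0.0071]
yaw needed rad -0.0091 (alt half turn)
```

View pics/w11.png

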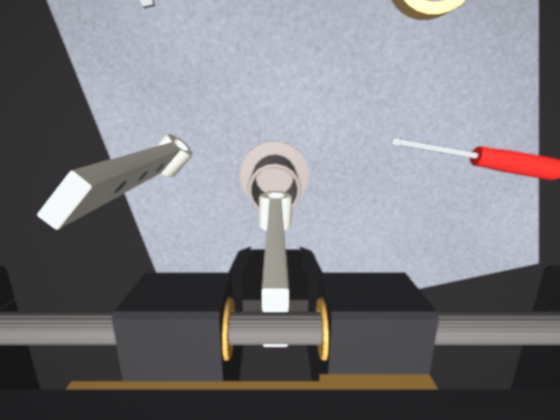

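```bash
cat >> h.py <<'E'
def tool2w(P): s,R,p=T(); return (R@np.array(P,float).T).T+p
E
python3 - <<'E'
from h import *
s,R,p=T()
for n,q in {'far L':(.0143,-.013,.0923),'far R':(.0143,.013,.0923),'near L':(-.0117,-.013,.0923),'near R':(-.0117,.013,.0923),'far foot':(.0143,0,.1053),'far crown':(.0143,0,.0793),'topfarL':(.0143,-.005,-.0447),'topfarR':(.0143,.005,-.0447)}.items():
    print(n,proj('w11',[R@np.array(q)+p]).round(1))
im=cv2.imread('pics/w11.png');cv2.imwrite('pics/c11.png',cv2.resize(im[180:320,240:310],None,fx=5,fy=5,interpolation=cv2.INTER_CUBIC)[:600])
E
```

```text
far L [[258.7 194.5]]
far R [[291.7 194.5]]
near L [[259.2 225.6]]
near R [[291.2 225.6]]
far foot [[275.2 190.5]]
far crown [[275.2 199. ]]
topfarL [[262.  289.4]]
topfarR [[289.2 289.4]]
```

View pics/c11.png

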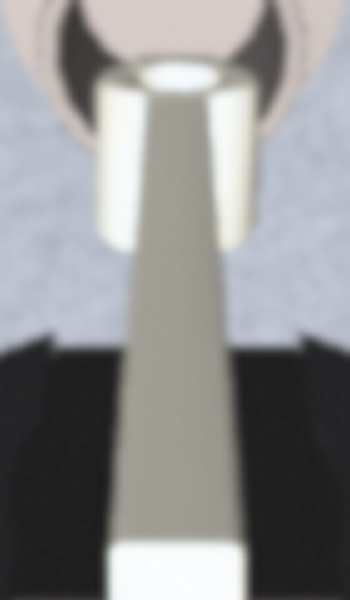

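Request:
arm_command(plan=[{"dx":0.008,"dy":0,"dz":0,"yaw":-0.009,"hand":0},{"dx":0.016,"dy":-0.001,"dz":0,"yaw":0,"hand":0},{"dx":0.024,"dy":-0.002,"dz":0,"yaw":0,"hand":0},{"dx":0.028,"dy":-0.002,"dz":0,"yaw":0,"hand":0},{"dx":0.028,"dy":-0.002,"dz":0,"yaw":0,"hand":0},{"dx":0.028,"dy":-0.002,"dz":0,"yaw":0,"hand":0},{"dx":0.028,"dy":-0.002,"dz":0,"yaw":0,"hand":0},{"dx":0.028,"dy":-0.002,"dz":0,"yaw":0,"hand":0}], force=50)

```text
clock: 9.65
ee_pos: [0.5168, -0.0124, 0.2295]
tcp_rot: [-2.464, -1.947, 0.001]
ft_force: [0.7, -0.0, -1.2]
finger_gap: 0.0099
```

Request:
arm_command(plan=[{"dx":0.028,"dy":-0.002,"dz":0,"yaw":0,"hand":0},{"dx":0.028,"dy":-0.002,"dz":0,"yaw":0,"hand":0},{"dx":0.028,"dy":-0.002,"dz":0,"yaw":0,"hand":0},{"dx":0.028,"dy":-0.002,"dz":0,"yaw":0,"hand":0},{"dx":0.028,"dy":-0.002,"dz":0,"yaw":0,"hand":0},{"dx":0.024,"dy":0,"dz":0,"yaw":0,"hand":0},{"dx":0.014,"dy":0,"dz":0,"yaw":0,"hand":0},{"dx":0.006,"dy":0,"dz":0,"yaw":0,"hand":0}])

```text
clock: 10.45
ee_pos: [0.5497, 0.168, 0.2296]
tcp_rot: [-2.463, -1.949, 0.002]
ft_force: [-0.2, -0.3, -1.8]
finger_gap: 0.0099
```

Request:
arm_command(plan=[{"dx":0,"dy":0,"dz":0,"yaw":0,"hand":0},{"dx":0,"dy":0,"dz":0,"yaw":0,"hand":0},{"dx":0,"dy":0,"dz":0,"yaw":0,"hand":0}])

```text
clock: 10.75
ee_pos: [0.5502, 0.1656, 0.2304]
tcp_rot: [2.467, 1.946, -0.0]
ft_force: [-0.6, 0.0, -0.5]
finger_gap: 0.0096
```

```bash
python3 - <<'E'
from h import *
show(); snap('wrist','w12'); ydir(-13.4)
s,R,p=T(); print('move', (R.T@(np.array((.5513,.1675,.038))-p)-np.array((.0013,.0003,.0923))).round(4))
im=cv2.imread('pics/w12.png');cv2.imwrite('pics/c12.png',cv2.resize(im[100:320,170:390],None,fx=2.7,fy=2.7,interpolation=cv2.INTER_CUBIC)[:600])
E
```

```text
t 10.75 p [0.5502 0.1656 0.2304] q [ 0.086  0.43   1.242 -0.     1.47   0.322] F [-0.6  0.  -0.5] M [-0.02 -0.13  0.01] gap 0.0096 yaw x 76.53 z [-1.e-04 -2.e-04 -1.e+00]
yaw needed rad -0.0013 (alt half turn)
move [0.0008 0.0003 0.1001]
```

View pics/c12.png

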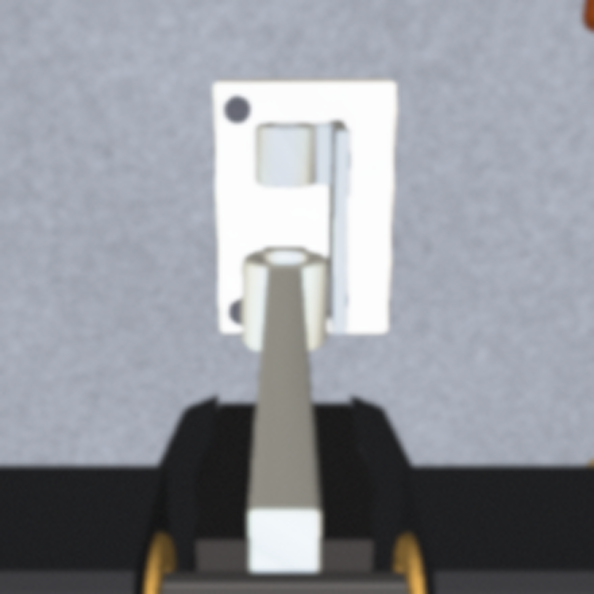

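Request:
arm_command(plan=[{"dx":0.0008,"dy":0.0003,"dz":0.01,"yaw":0,"hand":0},{"dx":0,"dy":0,"dz":0.015,"yaw":0,"hand":0},{"dx":0,"dy":0,"dz":0.015,"yaw":0,"hand":0},{"dx":0,"dy":0,"dz":0.01,"yaw":0,"hand":0},{"dx":0,"dy":0,"dz":0,"yaw":0,"hand":0},{"dx":0,"dy":0,"dz":0,"yaw":0,"hand":0}])

```text
clock: 11.4
ee_pos: [0.5509, 0.167, 0.1805]
tcp_rot: [2.466, 1.947, 0.0]
ft_force: [-0.7, -0.9, -0.6]
finger_gap: 0.0097
```

```bash
python3 - <<'E'
from h import *
show(); snap('wrist','w13'); snap('scene','s13'); snap('top','t13')
s,R,p=T(); print('move', (R.T@(np.array((.5513,.1675,.038))-p)-np.array((.0013,.0003,.0923))).round(4))
im=cv2.imread('pics/w13.png');cv2.imwrite('pics/c13.png',cv2.resize(im[120:320,170:390],None,fx=3,fy=3,interpolation=cv2.INTER_CUBIC)[:600])
a=cv2.imread('pics/s13.png');cv2.imwrite('pics/c14.png',cv2.resize(a[120:230,300:410],None,fx=5,fy=5,interpolation=cv2.INTER_CUBIC))
E
```

```text
t 11.4 p [0.5509 0.167  0.1805] q [0.089 0.472 1.322 0.    1.348 0.323] F [-0.7 -0.9 -0.6] M [-0.   -0.04 -0.03] gap 0.0097 yaw x 76.59 z [ 3.e-04  0.e+00 -1.e+00]
move [-0.0009 -0.0003  0.0507]
```

View pics/c13.png

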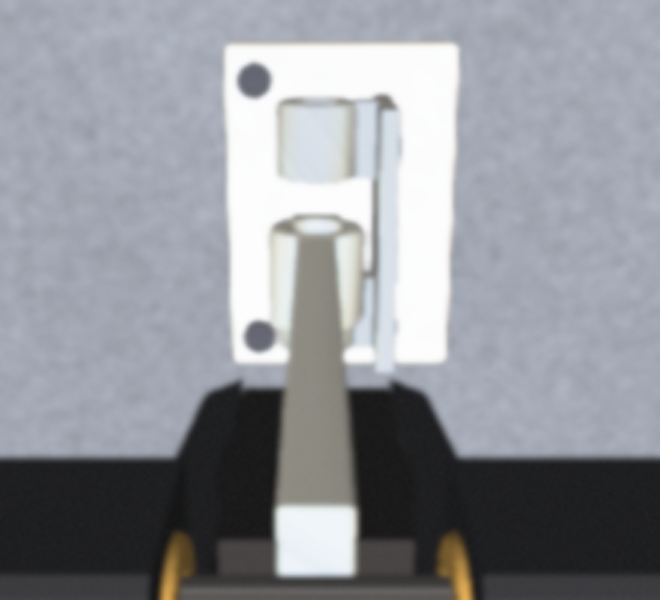

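View pics/c14.png

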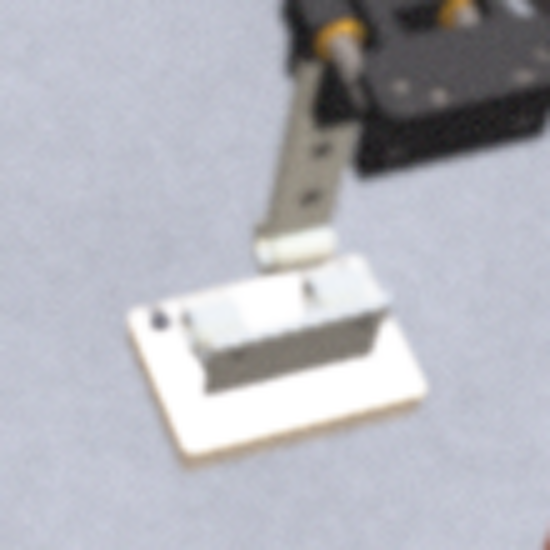

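```bash
python3 - <<'E'
from h import *
g=lambda x,y:((x+.5)/3-.5+170,(y+.5)/3-.5+120)
P=np.array([onz('w13',*g(*p),.02) for p in [(226,44),(459,44),(447,362),(234,362)]]); 
print([round(float(np.linalg.norm(P[i]-P[i-1])),4) for i in range(4)])
ey=(P[0]-P[3]+P[1]-P[2])[:2];ey/=np.linalg.norm(ey);ex=np.array([ey[1],-ey[0]]); c=P.mean(0)[:2]
m=c-ex*.008;print(' yaw',np.degrees(np.arctan2(ey[1],ey[0])),'axis mid',m.round(4))
A=onz('w13',*g(388,107),.062);B=onz('w13',*g(385,372),.062);print('plate',A,B,np.linalg.norm(A-B),'->',((A+B)/2)[:2]-ex*.021)
for u in (278,355): A=onz('w13',*g(u,150),.038);print('kn',ex@(A[:2]-m))
s,R,p=T(); o=onz('w13',*g(317.5,226),p[2]-.0923); print('eye far end tool',(R.T@(o-p)).round(4))
print('move', (R.T@(np.array((*m,.038))-p)-np.array((.0013,.0003,.0923))).round(4))
E
```

```text
[0.1097, 0.0743, 0.1097, 0.0753]
 yaw 76.68873084962551 axis mid [0.5519 0.1676]
plate [0.58030237 0.20243279 0.062     ] [0.56244708 0.12369767 0.062     ] 0.08073431378555526 -> [0.55093892 0.16790029]
kn -0.01234024116778719
kn 0.01155853128802508
eye far end tool [0.0137 0.0003 0.0923]
move [-0.0007  0.0003  0.0507]
```

Request:
arm_command(plan=[{"dx":-0.0007,"dy":0,"dz":0.008,"yaw":0,"hand":0},{"dx":0,"dy":0,"dz":0.008,"yaw":0,"hand":0},{"dx":0,"dy":0,"dz":0.008,"yaw":0,"hand":0},{"dx":0,"dy":0,"dz":0.008,"yaw":0,"hand":0},{"dx":0,"dy":0,"dz":0.008,"yaw":0,"hand":0},{"dx":0,"dy":0,"dz":0.006,"yaw":0,"hand":0},{"dx":0,"dy":0,"dz":0.0045,"yaw":0,"hand":0},{"dx":0,"dy":0,"dz":0,"yaw":0,"hand":0}])

```text
clock: 12.35
ee_pos: [0.5503, 0.1664, 0.1292]
tcp_rot: [-2.465, -1.947, 0.001]
ft_force: [0.4, 0.3, -1.6]
finger_gap: 0.0099
```

Request:
arm_command(plan=[{"dx":0,"dy":0,"dz":0,"yaw":0,"hand":0},{"dx":0,"dy":0,"dz":0,"yaw":0,"hand":0},{"dx":0,"dy":0,"dz":0,"yaw":0,"hand":0}])

```text
clock: 12.65
ee_pos: [0.5507, 0.1664, 0.1302]
tcp_rot: [2.465, 1.947, 0.001]
ft_force: [0.3, -0.4, -1.6]
finger_gap: 0.0098
```

```bash
python3 - <<'E'
from h import *
show(); snap('wrist','w14'); snap('scene','s14'); snap('top','t14'); show()
s,R,p=T(); print('move', (R.T@(np.array((.5515,.1676,.038))-p)-np.array((.0013,.0003,.0923))).round(4))
im=cv2.imread('pics/w14.png');cv2.imwrite('pics/c15.png',cv2.resize(im[120:320,170:390],None,fx=3,fy=3,interpolation=cv2.INTER_CUBIC)[:600])
cv2.imwrite('pics/c15b.png',cv2.resize(im[170:240,230:320],None,fx=8,fy=8,interpolation=cv2.INTER_CUBIC)[:600])
a=cv2.imread('pics/s14.png');cv2.imwrite('pics/c16.png',cv2.resize(a[140:230,310:410],None,fx=6,fy=6,interpolation=cv2.INTER_CUBIC))
E
```

```text
t 12.65 p [0.5507 0.1664 0.1302] q [ 0.088  0.522  1.394 -0.     1.225  0.322] F [ 0.3 -0.4 -1.6] M [ 0.01 -0.07 -0.01] gap 0.0098 yaw x 76.6 z [ 6.e-04  0.e+00 -1.e+00]
t 12.8 p [0.5506 0.1664 0.13  ] q [ 0.088  0.522  1.394 -0.     1.225  0.322] F [-1.  -0.1 -1.6] M [-0.03 -0.07 -0.01] gap 0.0093 yaw x 76.59 z [ 3.e-04  0.e+00 -1.e+00]
move [ 0.0001  0.0003 -0.0003]
```

View pics/c15.png

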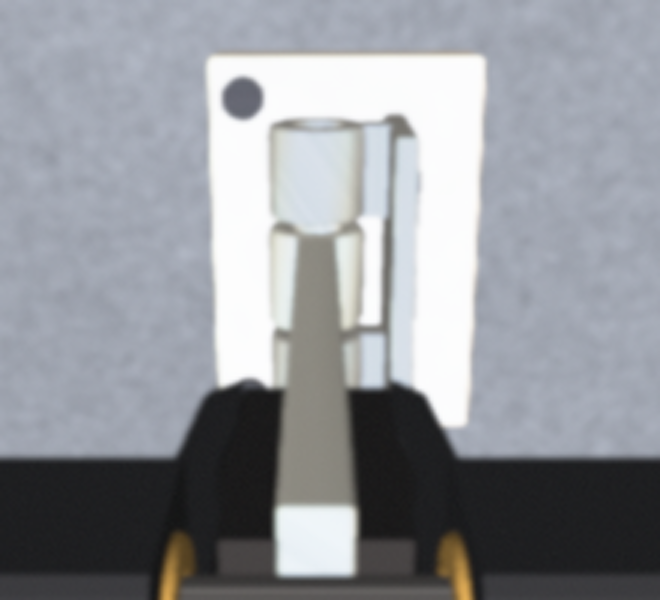

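View pics/c15b.png

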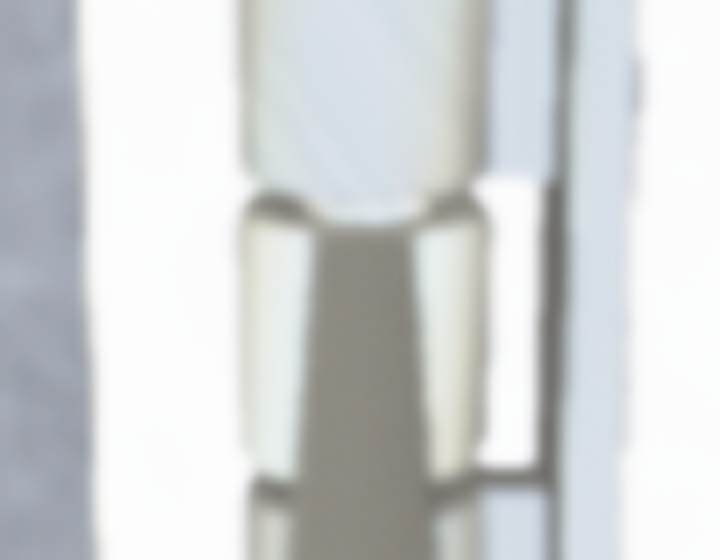

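View pics/c16.png

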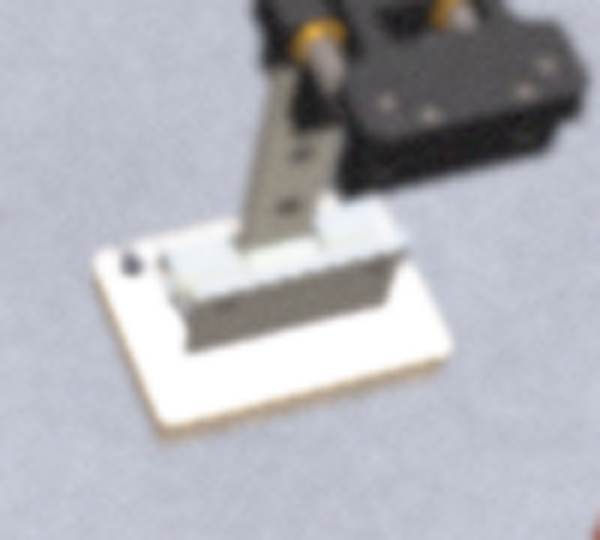

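```bash
python3 - <<'E'
from h import *
s,R,p=T()
ey=np.array([np.cos(np.radians(76.6)),np.sin(np.radians(76.6)),0]);ex=np.array([ey[1],-ey[0],0]);m=np.array([.5515,.1676,.038])
for y in (16,13,-13,-16):
    q=proj('w14',[m+ey*y/1000+ex*x/1000 for x in (-13,13)]); print(y,((q-[230,170]+.5)*8-.5).round(0).tolist())
for f in('w10','w11','w13','w14'):
    col=cv2.imread(f'pics/{f}.png')[280:298,270:281].min(2).mean(1); k=np.argmax(np.diff(col)); d=np.diff(col)[k-2:k+3]; print(f,round(280+k+.5+float((d*np.arange(-2,3)).sum()/d.sum()),2))
    row=cv2.imread(f'pics/{f}.png')[294:300,255:296].min(2).mean(0); th=(row.max()+row[0])/2; i=np.where(row>th)[0]; print('  cols',255+i[0],255+i[-1])
# slip check by bar hole in scene
def face(f,u,v,c):
    o,d=ray(f,u,v); n=ex; t=((c-o)@n)/(d@n); return o+d*t
for (a,b) in (((297,388),(303,153)),((311,420),(287,205))):
    h0=((a[0]+.5)/4-.5+105,(a[1]+.5)/4-.5+120); h1=((b[0]+.5)/6-.5+310,(b[1]+.5)/6-.5+140)
    P0=face('scene0',*h0,np.array([.486,-.1994,0])+ex*.005); P1=face('s14',*h1,m+ex*.005); print('hole z before/after',P0.round(4),P1.round(4))
im=cv2.imread('pics/s14.png');cv2.imwrite('pics/c17.png',cv2.resize(im[140:200,335:375],None,fx=9,fy=9,interpolation=cv2.INTER_CUBIC))
im=cv2.imread('pics/t14.png');cv2.imwrite('pics/c18.png',cv2.resize(im[150:260,140:250],None,fx=5,fy=5,interpolation=cv2.INTER_CUBIC))
E
```

```text
16 [[235.0, 168.0], [500.0, 168.0]]
13 [[235.0, 198.0], [499.0, 198.0]]
-13 [[239.0, 446.0], [495.0, 446.0]]
-16 [[239.0, 474.0], [495.0, 474.0]]
w10 287.92
  cols 262 288
w11 287.83
  cols 262 288
w13 287.93
  cols 262 288
w14 287.94
  cols 262 288
hole z before/after [ 0.491  -0.2002  0.1137] [0.5565 0.1669 0.1054]
hole z before/after [ 0.4911 -0.1996  0.0828] [0.5562 0.1656 0.0759]
```

View pics/c17.png

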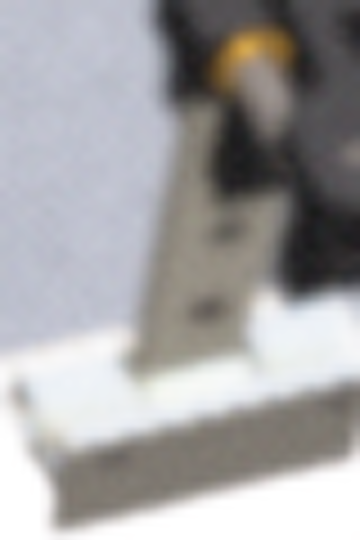

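View pics/c18.png

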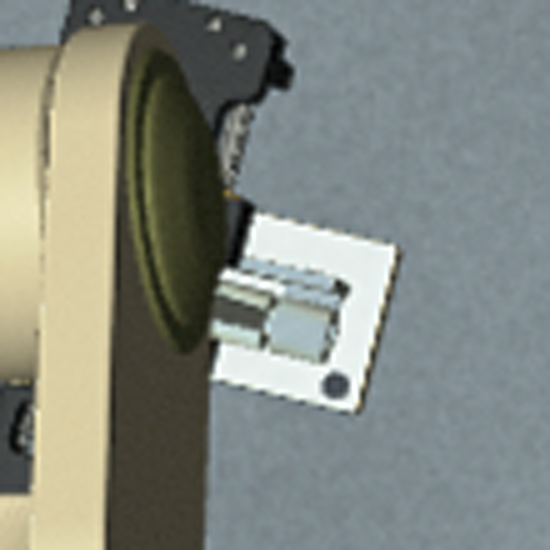

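```bash
python3 - <<'E'
from h import *
ey=np.array([np.cos(np.radians(76.4)),np.sin(np.radians(76.4)),0]);ex=np.array([ey[1],-ey[0],0]);m=np.array([.5515,.1676,.038])
def face(f,u,v,c):
    o,d=ray(f,u,v); return o+d*(((c-o)@ex)/(d@ex))
def cen(f,u,v):
    u0,v0=round(u),round(v); g=cv2.imread(f'pics/{f}.png')[v0-2:v0+3,u0-3:u0+4].min(2).astype(float); w=np.clip(np.percentile(g,60)-g-8,0,None); Y,X=np.mgrid[v0-2:v0+3,u0-3:u0+4]; return (w*X).sum()/w.sum(),(w*Y).sum()/w.sum()
for f,c,L in (('scene0',np.array([.486,-.1994,0])+ex*.005,[(297,388),(311,420),(321,449)]),('s14',m+ex*.005,[(303,153),(287,205)]),):
    for a in L:
        h=((a[0]+.5)/4-.5+105,(a[1]+.5)/4-.5+120) if f=='scene0' else ((a[0]+.5)/6-.5+310,(a[1]+.5)/6-.5+140)
        q=cen(f,*h); print(f,np.round(h,1),np.round(q,2),face(f,*q,c).round(4))
a=cv2.imread('pics/scene0.png')
print('leaf top centre scene0',face('scene0',173.8,203.2,np.array([.486,-.1994,0])).round(4))
E
```

```text
scene0 [178.9 216.6] [178.91 216.77] [ 0.4909 -0.2002  0.1132]
scene0 [182.4 224.6] [182.08 224.64] [ 0.491  -0.2001  0.083 ]
scene0 [184.9 231.9] [184.83 231.96] [ 0.4909 -0.2004  0.0534]
s14 [360.1 165.1] [359.95 164.72] [0.5564 0.1664 0.1068]
s14 [357.4 173.8] [357.74 174.  ] [0.5564 0.1665 0.0747]
leaf top centre scene0 [ 0.486  -0.1994  0.1536]
```

```bash
python3 - <<'E'
from h import *
for f in('w9','w10','w14'):
    col=cv2.imread(f'pics/{f}.png')[280:298,270:281].min(2).mean(1); k=np.argmax(np.diff(col)); d=np.diff(col)[k-2:k+3]; print(f,round(280+k+.5+float((d*np.arange(-2,3)).sum()/d.sum()),2))
# scene bias at the bracket: plate top corners, and top edge
K=[((x+.5)/6-.5+310,(y+.5)/6-.5+140) for x,y in((190,300),(403,255))]
ey=np.array([np.cos(np.radians(76.6)),np.sin(np.radians(76.6)),0]);ex=np.array([ey[1],-ey[0],0]);m=np.array([.5515,.1676,0])
for u,v in K:
    o,d=ray('s14',u,v); q=o+d*(((m+ex*.024-o)@ex)/(d@ex)); print('plate far-face top corner z',q.round(4),'y',(q-m)@ey)
show()
E
```

```text
w9 287.89
w10 287.92
w14 287.94
plate far-face top corner z [0.5651 0.1211 0.0613] y -0.042058651787164406
plate far-face top corner z [0.5837 0.1994 0.0556] y 0.038377610880715084
t 12.8 p [0.5506 0.1664 0.13  ] q [ 0.088  0.522  1.394 -0.     1.225  0.322] F [-1.  -0.1 -1.6] M [-0.03 -0.07 -0.01] gap 0.0093 yaw x 76.59 z [ 3.e-04  0.e+00 -1.e+00]
```

Request:
arm_command(plan=[{"dx":0,"dy":0,"dz":0,"yaw":0,"hand":0},{"dx":0,"dy":0,"dz":0,"yaw":0,"hand":0},{"dx":0,"dy":0,"dz":0,"yaw":0,"hand":0},{"dx":0,"dy":0,"dz":0,"yaw":0,"hand":0},{"dx":0,"dy":0,"dz":0,"yaw":0,"hand":0}])

```text
clock: 13.3
ee_pos: [0.5505, 0.1664, 0.1298]
tcp_rot: [-2.466, -1.947, 0.0]
ft_force: [0.6, -0.1, -1.7]
finger_gap: 0.0099
```

```bash
python3 - <<'E'
from h import *
show(); print(np.abs(robot.get_state()['joint_vel']).max()); print(robot.hand_in())
E
```

```text
t 13.3 p [0.5505 0.1664 0.1298] q [0.088 0.522 1.394 0.    1.225 0.322] F [ 0.6 -0.1 -1.7] M [-0.02 -0.05  0.  ] gap 0.0099 yaw x 76.59 z [-0.  0. -1.]
0.0012985782525485113
the job is handed in; nothing more can be done
None
```

I pulled the middle-sized leaf straight up out of the pen cup, carried it to the lamp bracket and lowered its knuckle into the gap. I handed in at 13.3 s with it held there, upright, in a 50 N grip; no verdict was reported.

**Last checks**
- **Free of the bracket:** the wrist force was about (0.6, -0.1, -1.7) N, which is just the leaf's weight, so it is not resting on or pressed against anything. The arm was steady.
- **Upright:** the tool axis was vertical.
- **Hole position:** from the arm's pose, the hole centre came out at about 37.5–38 mm height and within about 0.5 mm of the measured axis. The bracket's 3 mm gap was visible at both ends of the knuckle.
- **No slip:** the leaf's top edge stayed at the same pixel row (287.9) in the wrist camera from grip to placement.

**Checks that disagreed**
- **Scene camera height:** the bar holes read 1.5–4 mm higher than expected. That camera also read the leaf's top 1.4 mm low and the bracket plate's height unevenly, so I went by the arm's pose and the no-slip check instead.
- **Bracket height:** the wrist camera's two-view reading of the bracket's hole height was 36.5 mm against the stated 38 mm. That view is weak in height, so I used 38 mm.

The arm was not moved against the pin, tape, screwdriver or multimeter. I did not take a final picture to confirm their positions.

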